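Start the sole press from its bench console

ROBOT

A 7-joint arm with a two-finger parallel gripper is mounted at the origin on the work surface. World frame = base frame: x ahead of the robot, y to its left, z up, the work surface at z = 0. Lengths are in m, angles in rad, forces in N, time in s.
With the tool pointing down it reaches from about 0.4 to 0.85 m from the base axis. Payload 10.4 kg.
Tool frame: the origin (TCP) lies at the centre of the arm's flange, where the gripper is bolted on; the fingertips stand 182 mm ahead of it and the grasp point (between the pads) lies 164 mm ahead of it (r.hold_point_z is the distance from the TCP to the grasp point, in m); z points along the fingers, y is the direction in which the jaws open and shut (so a half turn about z gives the same grasp; the last joint's range is limited). The gripper opens to 87 mm and grips with 3 to 60 N. Pads are 19 mm wide; open, the fingers measure 117 mm over their backs; the gripper's body (75 mm by 190 mm) begins 51 mm behind the grasp point.
Start: joints at [-1.205, 0.332, -0.065, 1.46, 0.022, 1.35, -0.088], TCP at [0.237, 0.578, 0.405] pointing down, gripper open.
Joint ranges: [-2.6, 2.6], [-0.5, 2.12], [-1.47, 1.34], [0.16, 2.42], [-1.27, 4.41], [0.06, 2.06], [-2.6, 2.6]. Speed limits (rad/s): [2.22, 2.22, 2.79, 2.79, 3.14, 3.14, 3.14].

INTERFACE

Orientations are given as a unit quaternion [x, y, z, w].
In Python, from bench import r, cams, job gives the robot as it stands.
- The arm moves only by the tool carry_out, never from a script. Its argument "rows" is a list of rows, each an object with "jaw": the finger opening in m, from 0 to 0.087; "delta_pos": the shift along the tool's x, y, z in m, a list of three; "yaw": the turn about the tool's z in degrees. A call has 1 to 10 rows; each row shifts and turns the commanded pose from where the row before left it, along the tool's axes as they then stand; what a row does not reach is not made up. A row lasts 1/10 s, in which the tool goes at most 50 mm and 8.59 degrees, less where a joint would pass 70% of its speed; a pose out of reach is approached as far as the arm can. A call is refused whole if a number of a shift passes 0.05 or a number of a turn 8.59, either way. A call with a gripper value outside its range is refused whole. The fingers move at their own pace and stop on an object; "grip_force" is the grip in N (left out, the last holds). Time passes only in rows, so rows that do not move let the fingers close. It gives the time, the measured TCP pose, the force and the opening at its end, in the units of the state.
- r.read_state(): the state, without advancing time (a new reading comes with each control period).
- cams.camera(name): name is "scene" or "top" or "wrist"; returns a dict with "img" (480x640x3 uint8, blue, green, red), "mtx" (3x3 intrinsics, pixels), "R" (3x3) and "t" (3): a world point X has camera coordinates R X + t. Camera axes: x right, y down, z forward; pixel columns grow to the right and rows downward; lengths in m; the calibration is good to about 2 mm. A picture is of the moment at which its call begins. There is no depth.
- job.close_job(): hands the job in, once; it reports no verdict.
Trained networks look in the newest picture that a camera, given by its name, has taken for a name from the list of things; names that differ only in an ending like _2 or _b are one class to them, and where a whole thing is asked for, a point or a joint stands for the part that bears it (a point fixed in the world has none). Each returns a list of dicts, best first, with "confidence" (0 to 1); they miss things now and then, are a little off and sometimes report something else, mostly with a low value. They report only what shows in the picture. A call takes as long as a camera call.
- cams.boxes_of(camera, query): "rect" ([centre column, centre row, width, height] as shares, 0 to 1, of the picture: columns of its width, rows of its height, round what is visible of it).
- cams.outline_of(camera, query): "pixels" (480x640 bool, what is visible of it) and "rect" ([centre column, centre row, width, height] as shares, 0 to 1, of the picture: columns of its width, rows of its height, round what is visible of it).
The state is a dict: "time": time; "joint_positions": joint angles; "joint_vel": joint speeds; "joint_torque": joint torques, N m; "ee_pos": TCP position; "eef_rot": TCP orientation; "ft_force": force on the tool from outside, world axes, zero at the start; "torque": the same for the moment, N m; "width": finger opening in m.
Only numpy, scipy, OpenCV 4.12 (cv2) and the standard library are available. Lean on these libraries where they do the work, as an engineer would, in place of code of your own. Each camera call takes 0.05 s, during which the arm holds its last target.

TASK

Start the sole press from the grey console on the cobbler's bench, pressing with the fingertips: first push down the raised half of the rocker paddle until it has tipped fully over (air on), then push the square key fully home so that it stays in (clamp), and last press the large round mushroom button fully down and keep it held: the program finishes while the fingers still hold that button down. Do not press the small round button, and leave the jar, hammer, heel and spool where they are; nothing is to be picked up.

Things in the scene. Friction and masses are not known exactly. Their poses are not given: they have to be found in the camera images.
- console: Flat grey steel box fixed to the bench, 250 x 250 mm, lid 40 mm above the bench; origin at the centre of its underside, z up, x away from the robot (turned up to 0.5 rad). Four 100 mm square plates, tops 50 mm above the bench, are centred 56 mm either way in x and y from its centre and turned with it; each carries a black control. Which control is in which spot varies
- rocker (a joint): Angle in rad of the V-shaped black rocker paddle, 80 mm long along the console's x, 44 mm wide, hinged at the middle of its plate about the console's y. 0 (off): the half nearer the robot is level, the far half rises 0.30 rad. 0.30 (on): tipped over, far half level. Starts at 0 to 0.03, needs about 4 to 6 N at its press point, stays where it is left
- rocker_top (a point): Press point on the top face of the rocker's raised half, 27 mm out from the hinge line on the paddle's middle; moves with the paddle: about 74 mm above the bench when off, 66 mm when on (a half's level top is at 66 mm). Low grey strips round the paddle reach 59 mm above the bench
- key (a joint): How far the square key is pushed in, m: 0 out, 0.008 fully home. It takes about 5 N and has no return spring: it stays where it is left
- key_top (a point): Centre of the top face of the square black key, 36 x 36 mm, 68 mm above the bench when out, 60 mm when home; moves with the key. Its flat grey surround is 53 mm above the bench
- palm (a joint): How far the mushroom button is pressed, m: 0 released, 0.006 fully down. A spring returns it; fully down takes about 8 N
- palm_top (a point): Centre of the flat top of the large round black mushroom button, head 54 mm across and 14 mm thick, its top 74 mm above the bench when released and 68 mm when fully down; moves with the button
- palm_base: Station plate under the mushroom button, carrying the button: origin at the centre of the plate's underside, 40 mm above the bench, axes as the console's
- spare (a joint): How far the small round button is pressed, m: 0 released, 0.005 fully down. Not to be pressed. A spring of 5 N returns it
- spare_top (a point): Centre of the top of the small round black button, 24 mm across, 66 mm above the bench when released
- glue_jar: Loose amber glue jar with a steel cap, 68 mm across, 95 mm high, standing beside the console; origin at the centre of its underside
- hammer: Loose hammer, 260 mm long, lying beyond the console; origin on its underside, handle along its -x
- rubber_heel: Loose black rubber shoe heel lying flat, about 80 x 66 x 12 mm; origin on its underside
- thread_spool: Loose wooden thread spool standing upright, 48 mm across, 60 mm high; origin at the centre of its underside

How it is judged:
By the outcome, as a careful person would: the job done as asked, in the order asked, and still so for the second after the job is handed in, while the arm keeps its last pose, push and grip.
It also fails if it takes over 38 s, if anything falls off the work surface, if the arm or the gripper's body presses on something with over 40 N, if the wrist force passes 120 N, or if a joint passes its speed limit or range.

## Working session

There is one attempt and no reset: what is moved stays moved. The work goes in short steps, Python scripts to look and compute and a tool call to move; the robot and the scene stay as the last step left them, time stands still between calls to the robot, and variables do not carry over. Pictures are saved under pics/ and viewed, and the job is handed in when it is done.

Besides the shell and the picture viewer there is one more tool, called after "Call:" as name(argument=value, ...) on one line, values as JSON. carry_out: Moves the arm, as the interface text tells. Its arguments: {"type":"object","properties":{"rows":{"type":"array"},"grip_force":{"type":"number"}},"required":["rows"]}

```bash
mkdir -p pics; ls; python3 - <<'E'
from bench import r,cams,job
import cv2
s=r.read_state();print({k:(s[k]) for k in ['time','ee_pos','eef_rot','ft_force','width']}, r.hold_point_z)
for c in ['top','scene']:
    d=cams.camera(c);cv2.imwrite(f'pics/{c}0.png',d['img']);print(c,d['mtx'],d['R'],d['t'])
    for q in ['console','rocker_top','key_top','palm_top','spare_top','palm_base','glue_jar','thread_spool']:
        print(q,[(round(b['confidence'],2),[round(float(x)*m,1) for x,m in zip(b['rect'],[640,480]*2)]) for b in cams.boxes_of(c,q)[:3]])
E
```

```text
pics
{'time': 0.0, 'ee_pos': array([0.23688262, 0.57821945, 0.40392942]), 'eef_rot': array([ 1.93179246e-01,  9.81163204e-01, -7.32321645e-04, -9.67630285e-05]), 'ft_force': array([-0.98445116, -0.26835945,  0.39962271]), 'width': 0.08725209957790979} 0.1635
top [[439.5556995    0.         314.23774038]
 [  0.         439.5556995  246.05453878]
 [  0.           0.           1.        ]] [[ 0.00716765 -0.99988289 -0.01352146]
 [-0.99913162 -0.00660595 -0.04113844]
 [ 0.0410443   0.01380459 -0.99906196]] [0.0805796  0.6218387  1.01344365]
console [(0.66, [368.5, 270.7, 139.6, 143.1]), (0.57, [380.9, 239.1, 27.1, 26.5])]
rocker_top [(0.64, [359.4, 303.5, 31.6, 37.1])]
key_top [(0.64, [335.0, 258.4, 23.8, 21.2])]
palm_top [(0.8, [383.7, 237.1, 29.9, 27.4])]
spare_top [(0.54, [400.3, 282.5, 13.1, 10.4])]
palm_base [(0.59, [381.1, 237.7, 53.9, 58.0])]
glue_jar [(0.89, [271.3, 277.2, 33.6, 34.2])]
thread_spool [(0.71, [299.6, 323.1, 25.3, 22.8])]
scene [[487.85568436   0.         311.46036103]
 [  0.         487.85568436 239.68795251]
 [  0.           0.           1.        ]] [[-0.83533809  0.54972835 -0.0030025 ]
 [ 0.4636167   0.70153139 -0.54121462]
 [-0.29541467 -0.4534892  -0.84087914]] [ 0.46597598 -0.29945559  1.21329884]
console [(0.74, [297.3, 209.6, 161.1, 137.9])]
rocker_top [(0.74, [335.2, 185.4, 35.4, 32.0])]
key_top [(0.62, [306.8, 224.4, 23.3, 17.0])]
palm_top [(0.85, [258.8, 200.2, 25.6, 23.9])]
spare_top [(0.51, [291.1, 167.9, 10.9, 16.3]), (0.36, [261.8, 200.4, 26.0, 22.7])]
palm_base []
glue_jar [(0.83, [371.3, 274.1, 41.0, 56.8])]
thread_spool [(0.69, [390.4, 223.9, 26.2, 37.1]), (0.44, [291.0, 165.9, 13.0, 12.9])]
```

```bash
python3 - <<'E'
import cv2
a=cv2.imread('pics/top0.png')[180:370,230:470];b=cv2.imread('pics/scene0.png')[110:300,190:430]
cv2.imwrite('pics/crop0a.png',cv2.resize(a,None,fx=3.3,fy=3.1,interpolation=cv2.INTER_CUBIC))
cv2.imwrite('pics/crop0b.png',cv2.resize(b,None,fx=3.3,fy=3.1,interpolation=cv2.INTER_CUBIC))
E
```

```text
(no output)
```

View pics/top0.png

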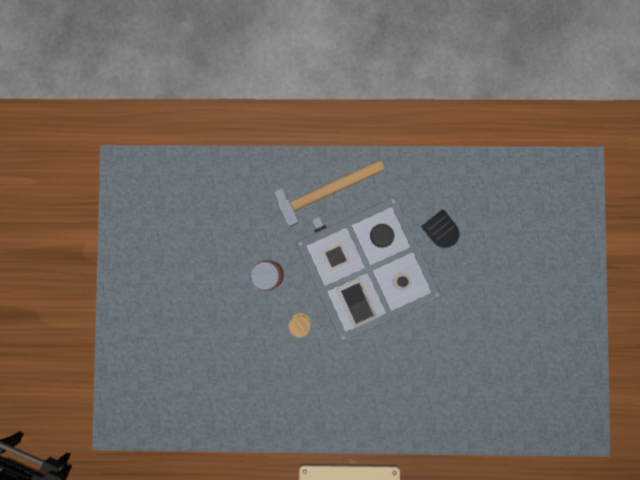

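View pics/crop0a.png

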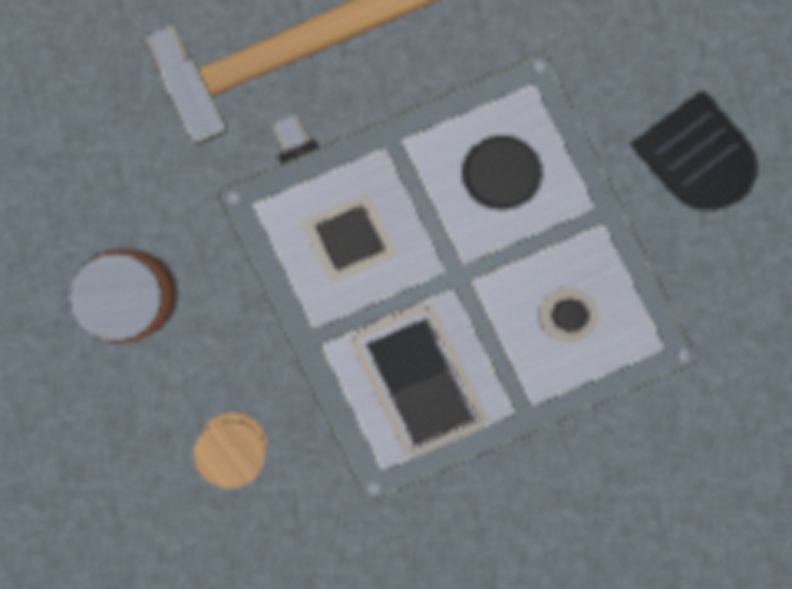

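View pics/crop0b.png

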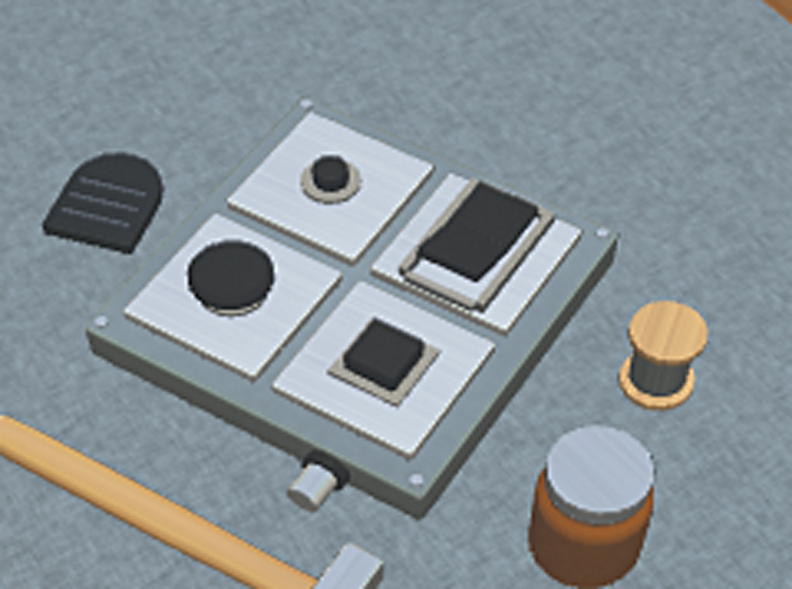

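Both pictures show the same layout. In the top image the key is at about (335,257), the palm button at (382,236), the rocker at (358,303) and the small button at (402,282). I'll fit the console pose to plate outlines and control centres in both cameras.

```bash
cat > fit.py <<'E'
from bench import r,cams,job
import cv2,numpy as np
from scipy.optimize import least_squares
spots={'rocker':(-1,1),'key':(1,1),'palm':(1,-1),'spare':(-1,-1)}
def plates(img):
    hsv=cv2.cvtColor(img,cv2.COLOR_BGR2HSV)
    m=((hsv[...,2]>150)&(hsv[...,1]<45)).astype(np.uint8)
    cs,_=cv2.findContours(m,cv2.RETR_EXTERNAL,cv2.CHAIN_APPROX_NONE)
    out=[]
    for c in cs:
        if 1200<cv2.contourArea(c)<6000: out.append(cv2.convexHull(c))
    return out
def proj(d,X): p=d['mtx']@(d['R']@X+d['t']);return p[:2]/p[2]
def wp(q,l):
    x,y,a=q;c,s=np.cos(a),np.sin(a);return np.array([x+c*l[0]-s*l[1],y+s*l[0]+c*l[1],l[2]])
E
python3 - <<'E'
from fit import *
obs={}
for c in ['top','scene']:
    d=cams.camera(c);P=plates(d['img']);print(c,[ (cv2.contourArea(p)) for p in P])
    quads=[]
    for p in P:
        ap=cv2.approxPolyN(p,4,ensure_convex=True).reshape(-1,2).astype(float)
        quads.append(ap)
    o=[]
    for q,h in [('key_top',.068),('palm_top',.074),('spare_top',.066)]:
        l=cams.outline_of(c,q)
        if l: 
            ys,xs=np.nonzero(l[0]['pixels']);o.append((q,h,np.array([xs.mean(),ys.mean()])))
    obs[c]=(d,quads,o)
def res(q,cl,plat=True,ctl=True,lab=None):
    e=[]
    for c in cl:
        d,quads,o=obs[c]
        if plat:
            for Q in quads:
                best=None
                for n,(sx,sy) in spots.items():
                    K=np.array([proj(d,wp(q,(sx*.056+i*.05,sy*.056+j*.05,.05))) for i in(-1,1) for j in(-1,1)])
                    D=np.linalg.norm(Q.mean(0)-K.mean(0))
                    if best is None or D<best[0]: best=(D,K)
                K=best[1]
                e+=list(Q.mean(0)-K.mean(0))
                for k in K: 
                    j=np.argmin(np.linalg.norm(Q-k,axis=1)); e+=list((Q[j]-k)*.5)
        if ctl:
            for n,h,p in o:
                sx,sy=spots[n.split('_')[0]]
                v=p-proj(d,wp(q,(sx*.056,sy*.056,h-.004)))
                if lab:print(c,n,v)
                e+=list(v)
    return np.array(e)
q0=[.62,-.11,.4]
for cl in (['top'],['scene'],['top','scene']):
  for kw in (dict(ctl=False),dict(plat=False),{}):
    s=least_squares(res,q0,args=(cl,),kwargs=kw,loss='soft_l1');print(cl,kw,s.x,np.sqrt(np.mean(s.fun**2)))
q=s.x;res(q,['top','scene'],lab=1)
np.save('q.npy',q)
for n,l in [('rocker',(-.056+.027,.056,.074)),('key',(.056,.056,.068)),('palm',(.056,-.056,.074)),('spare',(-.056,-.056,.066))]:
    print(n,wp(q,l))
for c in obs:
    im=obs[c][0]['img'].copy();im=cv2.resize(im,None,fx=3,fy=3)
    for n,l in [('rocker',(-.056+.027,.056,.074)),('key',(.056,.056,.068)),('palm',(.056,-.056,.074)),('spare',(-.056,-.056,.066))]:
        cv2.drawMarker(im,tuple(int(v*3+1) for v in proj(obs[c][0],wp(q,l))),(0,0,255),0,12)
    for sx,sy in spots.values():
        K=np.array([proj(obs[c][0],wp(q,(sx*.056+i*.05,sy*.056+j*.05,.05))) for i,j in[(-1,-1),(-1,1),(1,1),(1,-1)]])
        cv2.polylines(im,[(K*3+1).astype(int)],True,(0,255,0),1)
    x,y=(proj(obs[c][0],wp(q,(0,0,.05)))*3).astype(int);cv2.imwrite(f'pics/fit_{c}.png',im[y-270:y+270,x-300:x+300])
E
```

```text
top [1979.5, 1963.5, 1954.0, 1946.5]
scene []
['top'] {'ctl': False} [ 0.61185377 -0.13251778  0.42051323] 12.720443928464588
['top'] {'plat': False} [ 0.56816369 -0.03826382  0.43861364] 0.20098448108770292
['top'] {} [ 0.56932375 -0.03773014  0.43492366] 0.21434010933251466
['scene'] {'ctl': False} [ 0.62 -0.11  0.4 ] nan
['scene'] {'plat': False} [ 0.56816274 -0.03629351  0.43301143] 0.11626409264696413
['scene'] {} [ 0.56816274 -0.03629351  0.43301143] 0.11626409264696413
['top', 'scene'] {'ctl': False} [ 0.61185377 -0.13251778  0.42051323] 12.720443928464588
['top', 'scene'] {'plat': False} [ 0.56806346 -0.03737119  0.43604574] 0.33018973074634644
['top', 'scene'] {} [ 0.5690296  -0.03745924  0.43524898] 0.2723140253577818
top key_top [0.27293702 0.58626966]
top palm_top [0.49604518 0.56571975]
top spare_top [ 0.21120637 -0.01861744]
scene key_top [0.53457853 0.20015356]
scene palm_top [0.80593522 0.0131966 ]
scene spare_top [0.60636781 0.32086508]
rocker [0.51912178 0.00109215 0.074     ]
key [0.59619682 0.03693123 0.068     ]
palm [ 0.64342007 -0.06462646  0.074     ]
spare [ 0.54186238 -0.11184972  0.066     ]
  return _methods._mean(a, axis=axis, dtype=dtype,
  ret = ret.dtype.type(ret / rcount)
```

Call:
carry_out(rows=[{"jaw": 0,"delta_pos": [-0.03,-0.0267,0.003],"yaw": 0},{"jaw": 0,"delta_pos": [-0.03,-0.0267,0.003],"yaw": 0},{"jaw": 0,"delta_pos": [-0.03,-0.0267,0.003],"yaw": 0},{"jaw": 0,"delta_pos": [-0.03,-0.0267,0.003],"yaw": 0},{"jaw": 0,"delta_pos": [-0.03,-0.0267,0.003],"yaw": 0},{"jaw": 0,"delta_pos": [-0.03,-0.0267,0.003],"yaw": 0},{"jaw": 0,"delta_pos": [-0.03,-0.0267,0.003],"yaw": 0},{"jaw": 0,"delta_pos": [-0.03,-0.0267,0.003],"yaw": 0}], grip_force=20)

```text
time: 2.1
ee_pos: [0.3785, 0.2881, 0.3809]
eef_rot: [0.193, 0.981, 0.0, 0.0]
ft_force: [1.1, 1.3, -1.0]
width: 0.031
```

View pics/fit_top.png

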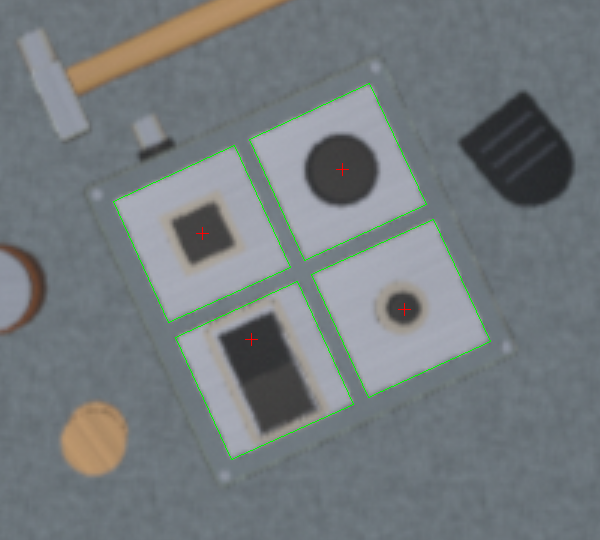

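View pics/fit_scene.png

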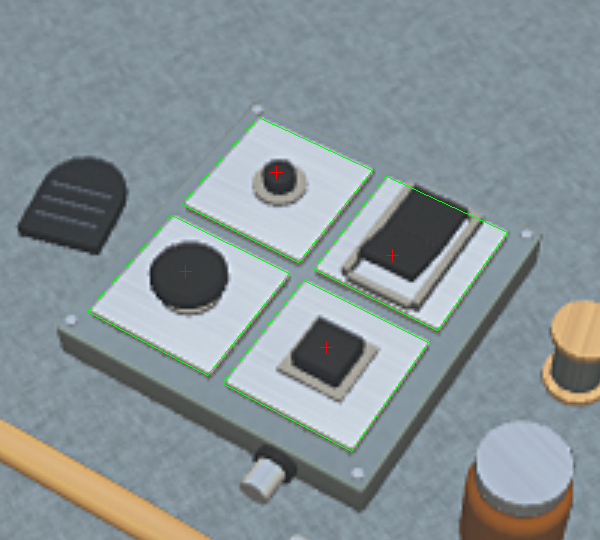

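The fit lines up with the plates in both views, and the rocker marker sits on the dark raised far half. Continuing above the rocker.

Call:
carry_out(rows=[{"jaw": 0,"delta_pos": [-0.0298,-0.0265,0.01],"yaw": 0},{"jaw": 0,"delta_pos": [-0.0298,-0.0265,0.01],"yaw": 0},{"jaw": 0,"delta_pos": [-0.0298,-0.0265,0.01],"yaw": 0},{"jaw": 0,"delta_pos": [-0.0298,-0.0265,0.01],"yaw": 0},{"jaw": 0,"delta_pos": [-0.0298,-0.0265,0.01],"yaw": 0},{"jaw": 0,"delta_pos": [-0.0298,-0.0265,0.01],"yaw": 0},{"jaw": 0,"delta_pos": [-0.0298,-0.0265,0.01],"yaw": 0},{"jaw": 0,"delta_pos": [-0.0298,-0.0265,0.01],"yaw": 0}])

```text
time: 2.9
ee_pos: [0.5188, 0.0017, 0.3007]
eef_rot: [0.193, 0.981, 0.0, 0.0]
ft_force: [1.6, 0.5, 0.6]
width: 0.0001
```

Call:
carry_out(rows=[{"jaw": 0,"delta_pos": [0,0,0],"yaw": 8.3},{"jaw": 0,"delta_pos": [0,0,0],"yaw": 8.3},{"jaw": 0,"delta_pos": [0,0,0],"yaw": 8.3},{"jaw": 0,"delta_pos": [0,0,0],"yaw": 8.3},{"jaw": 0,"delta_pos": [0,0,0],"yaw": 8.3},{"jaw": 0,"delta_pos": [0,0,0],"yaw": 8.3},{"jaw": 0,"delta_pos": [0,0,0],"yaw": 8.3},{"jaw": 0,"delta_pos": [0,0,0],"yaw": 8.3}])

```text
time: 3.7
ee_pos: [0.5183, 0.0032, 0.3009]
eef_rot: [0.701, 0.713, 0.0, 0.0]
ft_force: [0.7, -0.1, -0.8]
width: 0.0007
```

Call:
carry_out(rows=[{"jaw": 0,"delta_pos": [0,0,0],"yaw": 8.3},{"jaw": 0,"delta_pos": [0,0,0],"yaw": 8.3},{"jaw": 0,"delta_pos": [0,0,0],"yaw": 8.3},{"jaw": 0,"delta_pos": [0,0,0],"yaw": 8.3},{"jaw": 0,"delta_pos": [0,0,0],"yaw": 8.3},{"jaw": 0,"delta_pos": [0,0,0],"yaw": 8.3},{"jaw": 0,"delta_pos": [0,0,0],"yaw": 8.3},{"jaw": 0,"delta_pos": [0,0,0],"yaw": 8.3},{"jaw": 0,"delta_pos": [0,0,0],"yaw": 0}])

```text
time: 4.6
ee_pos: [0.5183, 0.0033, 0.3008]
eef_rot: [0.977, 0.215, 0.0, -0.0]
ft_force: [0.5, 0.1, -0.3]
width: 0.0003
```

```bash
cat > go.py <<'E'
from fit import *
from scipy.spatial.transform import Rotation as Ro
q=np.load('q.npy')
L={'rocker':(-.056+.027,.056,.074),'key':(.056,.056,.068),'palm':(.056,-.056,.074)}
def rep(cam=None,name=None):
    s=r.read_state();R=Ro.from_quat(s['eef_rot'])
    print('t',s['time'],'j',np.round(s['joint_positions'],2),'F',np.round(s['ft_force'],2),'w',s['width'])
    tip=s['ee_pos']+R.as_matrix()@[0,0,.182];print('tip',tip,'toolx ang',np.degrees(np.arctan2(*R.as_matrix()[1::-1,0]))-np.degrees(q[2]))
    for n in L: print(n,'delta in tool axes mm',np.round(1000*R.inv().apply(wp(q,L[n])-tip),1))
    if cam:
        d=cams.camera(cam);x,y=proj(d,tip).astype(int);im=d['img'][max(0,y-100):y+100,max(0,x-130):x+130];cv2.imwrite(f'pics/{name}.png',cv2.resize(im,None,fx=3,fy=3,interpolation=2))
E
python3 -c "
from go import *
rep('scene','a1')"
```

```text
t 4.6 j [-0.73  0.21  0.72  1.9  -0.16  1.08 -1.09] F [ 0.54  0.14 -0.32] w 0.0003452972536580729
tip [0.51835073 0.00331024 0.11884377] toolx ang -0.14198063004905137
rocker delta in tool axes mm [-0.2  2.3 44.8]
key delta in tool axes mm [84.8  2.1 50.9]
palm delta in tool axes mm [ 85.  114.1  44.9]
```

View pics/a1.png

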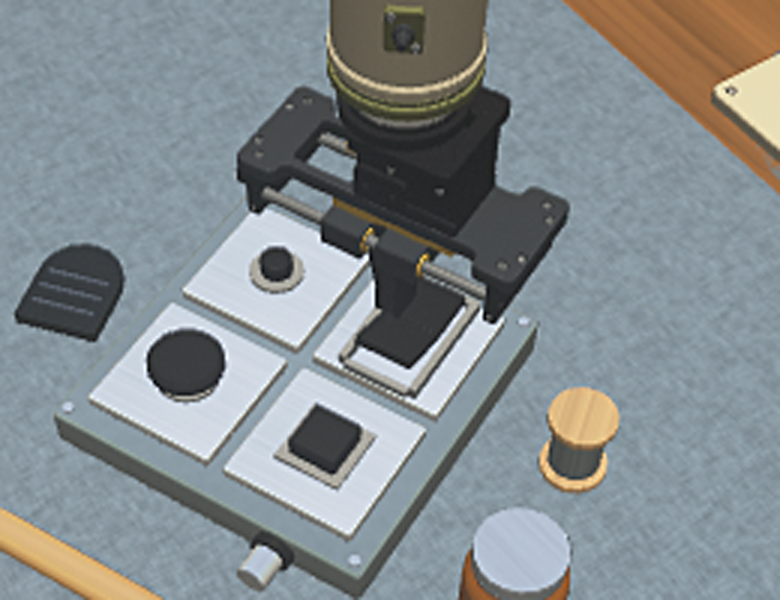

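Call:
carry_out(rows=[{"jaw": 0,"delta_pos": [0,0.002,0.014],"yaw": 0},{"jaw": 0,"delta_pos": [0,0,0.014],"yaw": 0},{"jaw": 0,"delta_pos": [0,0,0.01],"yaw": 0},{"jaw": 0,"delta_pos": [0,0,0.003],"yaw": 0},{"jaw": 0,"delta_pos": [0,0,0.003],"yaw": 0},{"jaw": 0,"delta_pos": [0,0,0.003],"yaw": 0},{"jaw": 0,"delta_pos": [0,0,0.003],"yaw": 0},{"jaw": 0,"delta_pos": [0,0,0],"yaw": 0}])

```text
time: 5.45
ee_pos: [0.5193, 0.0015, 0.2508]
eef_rot: [0.976, 0.216, 0.0, 0.0]
ft_force: [-0.5, 0.8, 1.0]
width: 0.0004
```

```bash
python3 -c "
from go import *
rep('scene','a2')"
```

```text
t 5.45 j [-0.7   0.29  0.7   1.94 -0.22  0.98 -1.03] F [-0.51  0.79  1.04] w 0.00036586452307884335
tip [0.51949332 0.00152715 0.06877413] toolx ang 0.005600222140941469
rocker delta in tool axes mm [-0.5  0.2 -5.2]
key delta in tool axes mm [84.5  0.2  0.8]
palm delta in tool axes mm [ 84.5 112.2  -5.1]
```

View pics/a2.png

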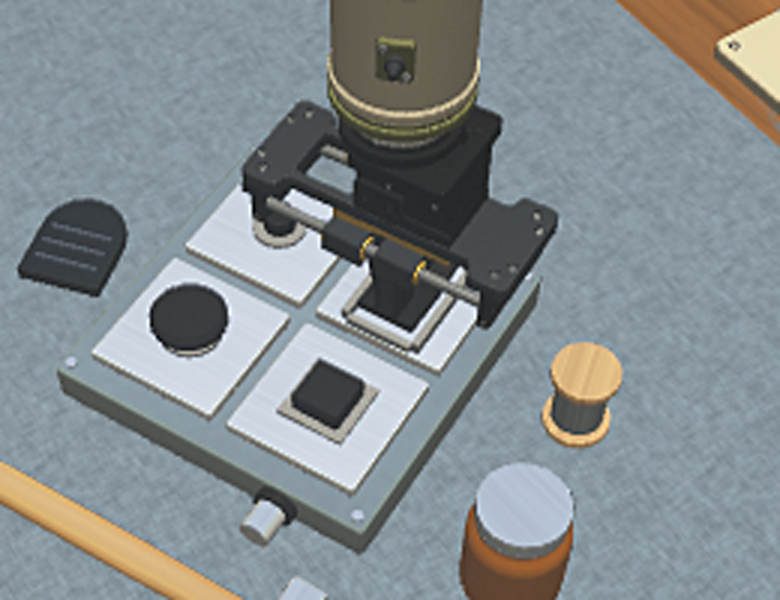

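Call:
carry_out(rows=[{"jaw": 0,"delta_pos": [0,0,0.001],"yaw": 0},{"jaw": 0,"delta_pos": [0,0,0.001],"yaw": 0},{"jaw": 0,"delta_pos": [0,0,0.001],"yaw": 0},{"jaw": 0,"delta_pos": [0,0,0],"yaw": 0}])

```text
time: 5.9
ee_pos: [0.5194, 0.0013, 0.2486]
eef_rot: [0.976, 0.216, 0.0, -0.0]
ft_force: [-3.2, 0.4, 13.2]
width: 0.0006
```

Call:
carry_out(rows=[{"jaw": 0,"delta_pos": [0,0,0.001],"yaw": 0},{"jaw": 0,"delta_pos": [0,0,0.001],"yaw": 0},{"jaw": 0,"delta_pos": [0,0,0],"yaw": 0}])

```text
time: 6.2
ee_pos: [0.5196, 0.001, 0.2483]
eef_rot: [0.977, 0.216, 0.0, -0.001]
ft_force: [-13.3, 1.4, 37.9]
width: 0.0005
```

Hard stop at tip height 66.3 mm, which matches the level half at 66 mm. I'll lift and move over the key, then check.

Call:
carry_out(rows=[{"jaw": 0,"delta_pos": [0,0,-0.005],"yaw": 0},{"jaw": 0,"delta_pos": [0,0,-0.02],"yaw": 0},{"jaw": 0,"delta_pos": [0,0,-0.02],"yaw": 0},{"jaw": 0,"delta_pos": [0.021,0,0],"yaw": 0},{"jaw": 0,"delta_pos": [0.021,0,0],"yaw": 0},{"jaw": 0,"delta_pos": [0.021,0,0],"yaw": 0},{"jaw": 0,"delta_pos": [0.021,0,0],"yaw": 0},{"jaw": 0,"delta_pos": [0,0,0],"yaw": 0},{"jaw": 0,"delta_pos": [0,0,0],"yaw": 0}])

```text
time: 7.1
ee_pos: [0.5949, 0.0364, 0.2901]
eef_rot: [0.976, 0.216, -0.001, 0.0]
ft_force: [-0.8, 0.0, -0.2]
width: 0.0004
```

```bash
python3 -c "
from go import *
rep('scene','a3')
d=cams.camera('wrist');cv2.imwrite('pics/w3.png',d['img'])"
```

```text
t 7.1 j [-0.68  0.42  0.68  1.71 -0.29  1.12 -1.05] F [-0.84  0.01 -0.22] w 0.00041620844920528364
tip [0.59469134 0.03620953 0.10805946] toolx ang -0.027733442353824245
rocker delta in tool axes mm [-83.3   0.   34.2]
key delta in tool axes mm [ 1.7 -0.  40.1]
palm delta in tool axes mm [  1.8 112.   34.1]
```

View pics/a3.png

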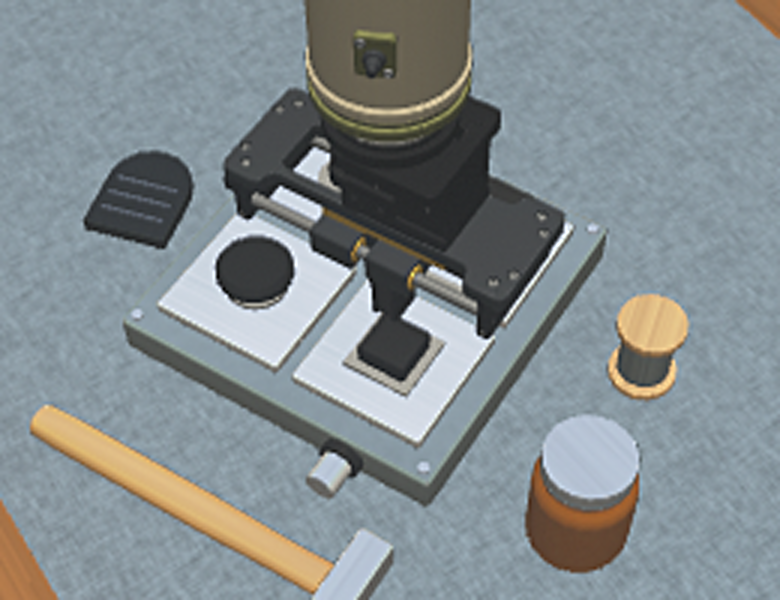

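View pics/w3.png

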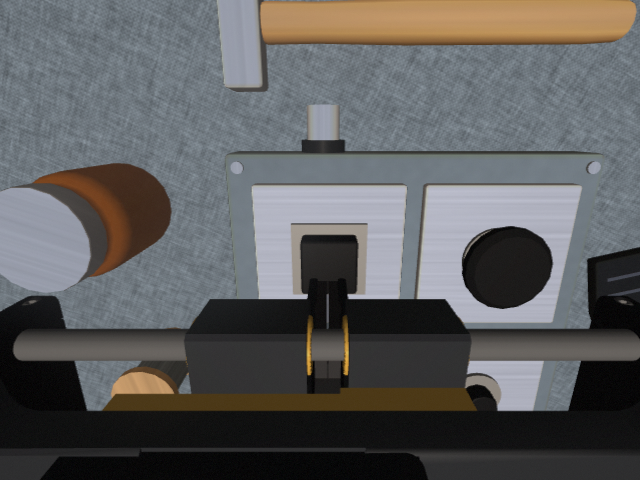

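The rocker is hidden behind the gripper. The order counts, so I'll slide aside briefly to see it before pressing the key.

Call:
carry_out(rows=[{"jaw": 0,"delta_pos": [0,0.03,-0.01],"yaw": 0},{"jaw": 0,"delta_pos": [0,0.04,-0.01],"yaw": 0},{"jaw": 0,"delta_pos": [0,0.04,0],"yaw": 0},{"jaw": 0,"delta_pos": [0,0.04,0],"yaw": 0}])

```text
time: 7.6
ee_pos: [0.6584, -0.101, 0.3114]
eef_rot: [0.976, 0.216, 0.0, -0.0]
ft_force: [0.8, 0.1, -0.4]
width: 0.0003
```

```bash
python3 -c "
from go import *
for c in ['scene','top']:
    d=cams.camera(c);x,y=proj(d,wp(q,(-.056,.056,.06))).astype(int)
    cv2.imwrite(f'pics/r4{c}.png',cv2.resize(d['img'][y-50:y+50,x-65:x+65],None,fx=6,fy=6,interpolation=2))
rep()"
```

```text
t 7.7 j [-0.4   0.56  0.69  1.49 -0.36  1.23 -0.8 ] F [-1.99  0.04 -0.54] w 0.0005695845037462417
tip [ 0.65800851 -0.10695856  0.12914955] toolx ang -0.4824081233478097
rocker delta in tool axes mm [ -81.6 -156.    54.7]
key delta in tool axes mm [   3.4 -156.8   60.6]
palm delta in tool axes mm [  4.3 -44.8  55. ]
```

View pics/r4scene.png

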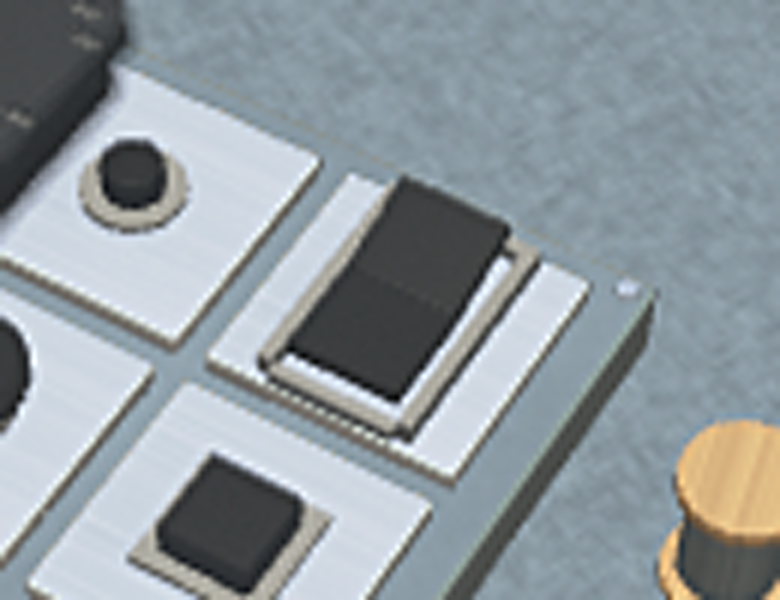

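View pics/r4top.png

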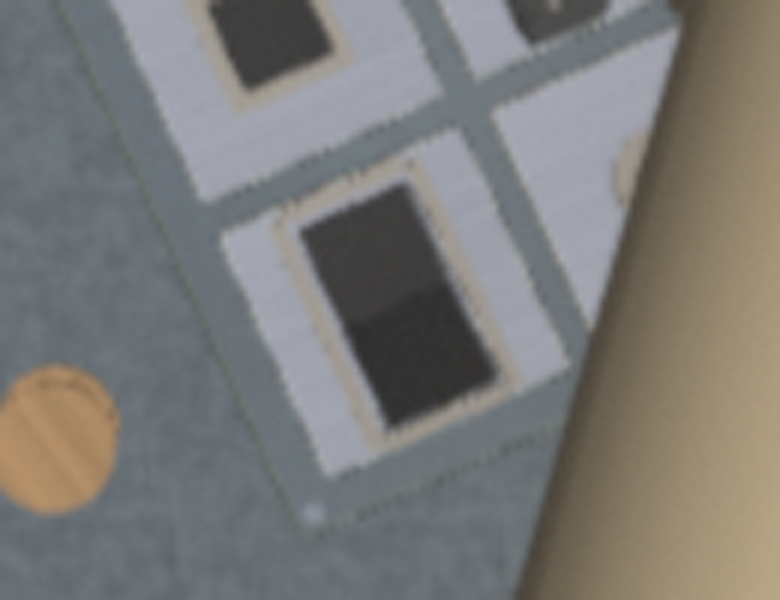

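The rocker has tipped: the near half now rises, the far half is level, and the shading has swapped. Going back to press the key.

Call:
carry_out(rows=[{"jaw": 0,"delta_pos": [0.0015,-0.04,0],"yaw": 0},{"jaw": 0,"delta_pos": [0,-0.04,0],"yaw": 0},{"jaw": 0,"delta_pos": [0,-0.04,0.01],"yaw": 0},{"jaw": 0,"delta_pos": [0,-0.03,0.01],"yaw": 0},{"jaw": 0,"delta_pos": [0,0,0],"yaw": 0},{"jaw": 0,"delta_pos": [0,0,0.015],"yaw": 0},{"jaw": 0,"delta_pos": [0,0,0.015],"yaw": 0},{"jaw": 0,"delta_pos": [0,0,0],"yaw": 0}])

```text
time: 8.5
ee_pos: [0.5958, 0.0361, 0.2581]
eef_rot: [0.977, 0.215, -0.002, 0.0]
ft_force: [-0.4, -0.1, -0.7]
width: 0.0007
```

```bash
python3 -c "
from go import *
rep()"
```

```text
t 8.5 j [-0.67  0.46  0.67  1.73 -0.32  1.06 -1.03] F [-0.35 -0.1  -0.66] w 0.0007103302103685737
tip [0.5951815  0.03582488 0.0760584 ] toolx ang -0.1274193032461035
rocker delta in tool axes mm [-83.6  -0.4   2.4]
key delta in tool axes mm [ 1.4 -0.6  8.1]
palm delta in tool axes mm [  1.6 111.4   2. ]
```

Call:
carry_out(rows=[{"jaw": 0,"delta_pos": [0.001,0,0.004],"yaw": 0},{"jaw": 0,"delta_pos": [0,0,0.004],"yaw": 0},{"jaw": 0,"delta_pos": [0,0,0.003],"yaw": 0},{"jaw": 0,"delta_pos": [0,0,0.003],"yaw": 0},{"jaw": 0,"delta_pos": [0,0,0.002],"yaw": 0},{"jaw": 0,"delta_pos": [0,0,0],"yaw": 0}])

```text
time: 9.1
ee_pos: [0.5977, 0.0376, 0.2448]
eef_rot: [0.976, 0.216, 0.0, 0.0]
ft_force: [0.3, -1.4, 0.9]
width: 0.0006
```

Call:
carry_out(rows=[{"jaw": 0,"delta_pos": [0,0,0.001],"yaw": 0},{"jaw": 0,"delta_pos": [0,0,0],"yaw": 0}])

```text
time: 9.3
ee_pos: [0.5977, 0.0377, 0.2439]
eef_rot: [0.976, 0.216, 0.0, 0.0]
ft_force: [0.3, -1.9, 3.9]
width: 0.0008
```

Call:
carry_out(rows=[{"jaw": 0,"delta_pos": [0,0,0.001],"yaw": 0},{"jaw": 0,"delta_pos": [0,0,0.001],"yaw": 0},{"jaw": 0,"delta_pos": [0,0,0],"yaw": 0}])

```text
time: 9.6
ee_pos: [0.5977, 0.0376, 0.2425]
eef_rot: [0.976, 0.216, 0.0, -0.0]
ft_force: [-2.9, -2.1, 13.3]
width: 0.0008
```

Call:
carry_out(rows=[{"jaw": 0,"delta_pos": [0,0,0.001],"yaw": 0},{"jaw": 0,"delta_pos": [0,0,0],"yaw": 0}])

```text
time: 9.8
ee_pos: [0.5978, 0.0375, 0.2424]
eef_rot: [0.976, 0.216, 0.0, -0.0]
ft_force: [-7.0, -1.8, 20.8]
width: 0.0005
```

Call:
carry_out(rows=[{"jaw": 0,"delta_pos": [0,0,-0.006],"yaw": 0},{"jaw": 0,"delta_pos": [0,0,-0.02],"yaw": 0},{"jaw": 0,"delta_pos": [0,0,-0.02],"yaw": 0},{"jaw": 0,"delta_pos": [0,0.028,0],"yaw": 0},{"jaw": 0,"delta_pos": [0,0.028,0],"yaw": 0},{"jaw": 0,"delta_pos": [0,0.028,0],"yaw": 0},{"jaw": 0,"delta_pos": [0,0.028,0],"yaw": 0},{"jaw": 0,"delta_pos": [0,0,0],"yaw": 0},{"jaw": 0,"delta_pos": [0,0,0],"yaw": 0}])

```text
time: 10.7
ee_pos: [0.6446, -0.0638, 0.2861]
eef_rot: [0.977, 0.215, -0.0, -0.0]
ft_force: [-0.3, 0.9, -0.4]
width: 0.0002
```

```bash
python3 -c "
from go import *
d=cams.camera('scene');x,y=proj(d,wp(q,(.0,.0,.06))).astype(int)
cv2.imwrite(f'pics/r5.png',cv2.resize(d['img'][y-75:y+75,x-90:x+100],None,fx=4,fy=4,interpolation=2))
l=cams.outline_of('scene','key_top')
if l:
    ys,xs=np.nonzero(l[0]['pixels']);print(l[0]['confidence'],xs.mean(),ys.mean(),[proj(d,wp(q,(.056,.056,h))) for h in(.064,.056)])
rep()"
```

```text
0.53 305.90875912408757 225.65693430656935 [array([305.43417147, 223.64927826]), array([305.48785967, 225.93026733])]
t 10.8 j [-0.47  0.54  0.68  1.57 -0.36  1.16 -0.85] F [ 0.69 -0.26  0.64] w 0.0008213717445803437
tip [ 0.64446109 -0.06216364  0.10424588] toolx ang 0.06721077581880408
rocker delta in tool axes mm [ -86.8 -110.3   30.4]
key delta in tool axes mm [  -1.8 -110.2   36.4]
palm delta in tool axes mm [-2.   1.8 30.2]
```

View pics/r5.png

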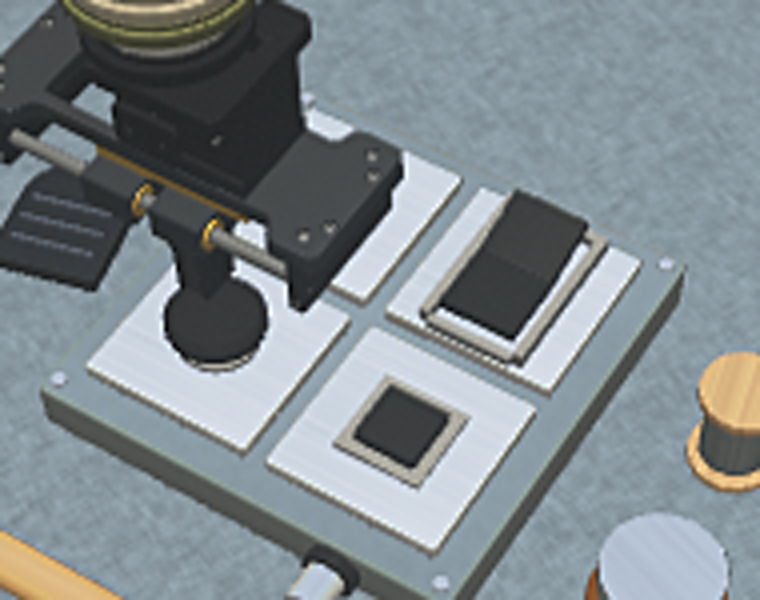

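The key is home: it is visibly low, and its centre row of 225.7 fits the home prediction of 225.9. The rocker is still over. Now the mushroom button.

Call:
carry_out(rows=[{"jaw": 0,"delta_pos": [-0.002,0.002,0.012],"yaw": 0},{"jaw": 0,"delta_pos": [0,0,0.012],"yaw": 0},{"jaw": 0,"delta_pos": [0,0,0.004],"yaw": 0},{"jaw": 0,"delta_pos": [0,0,0.003],"yaw": 0},{"jaw": 0,"delta_pos": [0,0,0.003],"yaw": 0},{"jaw": 0,"delta_pos": [0,0,0.002],"yaw": 0},{"jaw": 0,"delta_pos": [0,0,0],"yaw": 0}])

```text
time: 11.5
ee_pos: [0.6437, -0.0663, 0.2511]
eef_rot: [0.976, 0.216, -0.0, -0.0]
ft_force: [-4.2, 2.5, 7.9]
width: 0.0005
```

Call:
carry_out(rows=[{"jaw": 0,"delta_pos": [0,0,0.001],"yaw": 0},{"jaw": 0,"delta_pos": [0,0,0],"yaw": 0}])

```text
time: 11.7
ee_pos: [0.6438, -0.0663, 0.2507]
eef_rot: [0.976, 0.216, 0.0, -0.0]
ft_force: [-5.7, 1.7, 11.0]
width: 0.0007
```

Call:
carry_out(rows=[{"jaw": 0,"delta_pos": [0,0,0.001],"yaw": 0},{"jaw": 0,"delta_pos": [0,0,0],"yaw": 0}])

```text
time: 11.9
ee_pos: [0.6439, -0.0664, 0.2506]
eef_rot: [0.976, 0.216, 0.0, -0.001]
ft_force: [-9.7, 2.5, 17.4]
width: 0.0005
```

Call:
carry_out(rows=[{"jaw": 0,"delta_pos": [0,0,0.0005],"yaw": 0},{"jaw": 0,"delta_pos": [0,0,0],"yaw": 0},{"jaw": 0,"delta_pos": [0,0,0],"yaw": 0}])

```text
time: 12.2
ee_pos: [0.6439, -0.0664, 0.2505]
eef_rot: [0.976, 0.216, 0.0, -0.001]
ft_force: [-10.7, 3.3, 21.8]
width: -0.0
```

```bash
python3 -c "
from go import *
rep('scene','a6')"
```

```text
t 12.2 j [-0.45  0.58  0.66  1.6  -0.39  1.1  -0.83] F [-10.72   3.32  21.79] w -2.0382842684470214e-05
tip [ 0.64399374 -0.06615003  0.06854465] toolx ang -0.009082500253956738
rocker delta in tool axes mm [ -84.9 -113.6   -5.4]
key delta in tool axes mm [ 1.000e-01 -1.136e+02  7.000e-01]
palm delta in tool axes mm [ 0.1 -1.6 -5.5]
```

View pics/a6.png

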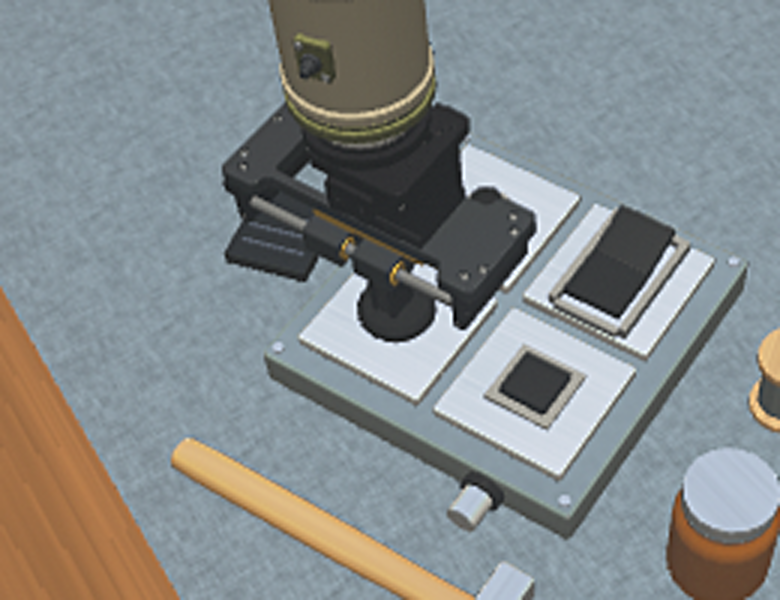

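The button is on its stop: the last 1.5 mm of command moved the tip only 0.2 mm, with 22 N now against the 8 N needed. Handing in.

```bash
python3 -c "
from bench import *
print(job.close_job()); s=r.read_state();print(s['time'],s['ft_force'],s['ee_pos'])"
```

```text
the job is handed in; nothing more can be done
None
the job is handed in; nothing more can be done
```

I pressed all three controls in order with the closed fingertips and handed the job in at about 12.2 s, with the fingers still holding the mushroom button down.

| Control | Tip height at the stop | Expected height | Force up at the tip | How I checked it |
|---|---|---|---|---|
| Rocker | 66.3 mm | 66 mm | 38 N | Picture taken before pressing the key showed it tipped over |
| Square key | 60.4 mm | 60 mm | 21 N | Picture taken before the mushroom button showed it home and staying in |
| Mushroom button | 68.5 mm | 68 mm | 22 N (about 8 N needed) | Hard stop felt: the last 1.5 mm of command moved the tip 0.2 mm |

- **Disagreements:** All three stops read 0.3 to 0.5 mm above the expected height. The button's travel was judged from tip height and force, because the gripper hides it in the last picture. That hold also has about 11 N of sideways force.
- **Rocker force:** The 38 N was a fingertip push. It came close to the 40 N limit that applies to the arm and gripper body.
- **Other items:** No move was aimed at the small round button or the loose items. I saw no sign that any of them moved, but I did not measure their positions again at the end. The state could not be read after handing in.

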